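# Charged battery from the charger into the suction pump

### The job

Put the charged battery pack into the suction pump: pinch its two sprung side tabs together to free it from the charger, lift it out, and seat it upright and fully home in the pump's battery bay so that both tabs spring back out and latch. Work gently throughout: never let the pack be pushed, tugged or levered hard against the charger or the pump, not even by the closing fingers, and feel for the bay rather than forcing the pack down. Leave the vials, jar, cup and wrapped syringe where they are.

Things in the scene. Friction and masses are not known exactly. Their poses are not given: they have to be found in the camera images.
- pack: Battery pack: upright white plastic block, 30 mm (its x) by 34 mm (its y), 88 mm high, 0.12 to 0.28 kg. Origin: centre of its underside; z up. A grey ribbed tab, an upright plate 22 mm wide (x) and 4 mm thick, runs along its +y and its -y side, 20 to 84 mm above the underside. It starts latched in the charger, with about 1.5 mm of play, and fits a bay either way round.
- pinch (a point): Point midway between the two tabs, 60 mm above the pack's underside: where to pinch from above, along the pack's y. Tabs' outer faces: 52 mm apart free, 42 mm at their stops. Spring of each: 2 N to start, 6 N at the stop; 20 to 40 N of grip frees it; once it is out, 60 N keeps it from tilting. Axes as the pack's. Fingertips may reach 24 mm below this point while the pack is seated.
- tab_a (a joint): Inward travel of the tab on the pack's +y side, m: 0 sprung out, 0.005 at its stop. A barb at its foot (13 to 24 mm above the underside, 4 mm beyond the tab's face, flat on top, sloped below) hooks under a lip of the bay. Pulling never unlatches it: both tabs must be in by 4 mm or more until the pack has risen 12 mm. Pushed down unpinched, the sloped barbs need about 15 N to snap in.
- tab_b (a joint): The same for the tab on the pack's -y side.
- charger: Fixed white desk charger, 100 mm (x) by 130 mm (y), case 38 mm high, one grey bay in its middle, long side along y. Origin: centre of its underside. The pack starts in this bay, axes alike, its underside 10 mm above this origin; the bay's rim is 41 mm above it. Charger and pack must never bear on each other with more than 40 N.
- pump: Fixed white suction pump, 140 mm wide (y): a deck 40 mm high (x -52 to +50 mm) with the battery bay, and a console 88 mm high, its knob to 100 mm (x -110 to -52 mm). Origin: on the underside, below the middle of the bay's travel. The seated pack's y lies along the pump's y, its underside 16 mm above this origin. Pump and pack must never bear on each other with more than 40 N.
- bay_middle (a point): Fixed point of the pump, axes alike: middle of the bay's travel at the height of its rim, 47 mm above the pump's origin. The bay itself is a grey shoe, 43 mm (x) by 72 mm (y), stiff (slides along x under about 6 N). It stands anywhere up to 10 mm from this point along the pump's +x or -x, and is NOT tracked: see or feel where it is. In y it is centred here.
- bay_floor (a point): Fixed point 31 mm under bay_middle: level of the bay's floor, where the seated pack's underside rests. The pocket is 33 mm wide in x, plus a steep 1.5 mm lead-in: the pack drops in when within about 2 mm along x; otherwise its underside stops on the rim, 31 mm too high. In y the pocket is 54 mm wide between its lips (pinched barbs: 50 mm), led in to 37 mm at the bottom.
- vial0: Small glass vial with a metal cap, 24 mm across, 42 mm high, loose. Origin: centre of its underside.
- vial1: A second such vial, loose.
- jar: White round jar with a dark lid, 96 mm across, 72 mm high, loose. Origin: centre of its underside.
- cup: Clear plastic cup, 66 mm across the rim, 70 mm high, loose. Origin: centre of its underside.
- syringe_pack: Wrapped syringe lying flat, 150 by 36 mm, 22 mm high, loose. Origin: centre of its underside.
Mind the look-alikes: they are no part of the job. What is shaped like the charger but purple is not meant. Leave any yellow look-alike of the pack alone.

How it is judged:
By the outcome, as a careful person would: the job done as asked, in the order asked, and still so for the second after the job is handed in, with the robot touching nothing.
It also fails if it takes over 72 s, if anything falls off the work surface, if the arm or the gripper's body presses on something with over 40 N, if the wrist force passes 120 N, or if a joint passes its speed limit or range.

### The arm

A 6-joint arm with a two-finger parallel gripper is mounted at the origin on the work surface. World frame = base frame: x ahead of the robot, y to its left, z up, the work surface at z = 0. Lengths are in m, angles in degrees, forces in N, time in s.
With the tool pointing down it reaches from about 0.4 to 0.825 m from the base axis. Payload 7 kg.
Tool frame: the origin (TCP) lies on the centre line of the jaws, within the pads' length; the fingertips stand 11 mm ahead of it and the grasp point (between the pads) lies 8 mm behind it; z points along the fingers, y is the direction in which the jaws open and shut (so a half turn about z gives the same grasp; the last joint's range is limited). The gripper opens to 88 mm and grips with 3 to 60 N. Pads are 19 mm wide; open, the fingers measure 130 mm over their backs; the gripper's body (78 mm by 193 mm) begins 47 mm behind the grasp point.
Start: joints at [-56.717, 20.546, 0.682, 0, -70.136, -16.507], TCP at [0.195, -0.646, 0.238] pointing down, gripper open.
Joint ranges: [-176.03, 176.03], [-82.01, 121.73], [-58.28, 71.71], [-173.87, 95.51], [-174.79, -0.11], [-173.66, 173.66]. Speed limits (degrees/s): [136.94, 136.94, 172.46, 180, 180, 180].

### API

Orientations are given as [roll, pitch, yaw] about the fixed x, y, z axes, in that order (R = Rz(yaw) Ry(pitch) Rx(roll)).
In Python, from plant import ctrl, cams, order gives the robot as it stands.
- The arm moves only by the tool jog_arm, never from a script. Its argument "motion" is a list of rows, each an object with "offset": the shift along the tool's x, y, z in mm, a list of three; "roll": the turn about the tool's z in rad; "hand": the finger opening in mm, from 0 to 87.6. A call has 1 to 20 rows; each row is the pose to reach, as a shift and turn from the pose commanded when the call began, along the tool's axes at that moment; what a row does not reach only later rows make up. A row lasts 1/12 s, in which the tool goes at most 41.7 mm and 7.16 degrees, less where a joint would pass 70% of its speed; a pose out of reach is approached as far as the arm can. A call with a gripper value outside its range is refused whole. The fingers move at their own pace and stop on an object; the grip force is fixed at half the most. Time passes only in rows, so rows that repeat a pose let the fingers close. It gives the time, the measured TCP pose, the force and the opening at its end, in the units of the state.
- ctrl.get_obs(): the state, without advancing time (a new reading comes with each control period).
- cams.snapshot(name): name is "scene" or "side" or "wrist"; returns a dict with "img" (420x560x3 uint8, red, green, blue), "K" (3x3 intrinsics, pixels), "D" ([k1, k2, p1, p2, k3] as OpenCV has them; the pictures are not rectified), "cam_to_world" (4x4, takes a point from camera to world coordinates); the wrist camera has in their place "T_tool_cam" (4x4, takes a point from camera to tool coordinates, whose origin is the TCP and whose axes are the flange's). Camera axes: x right, y down, z forward; pixel columns grow to the right and rows downward; lengths in m; the calibration is good to about 2 mm. A picture is of the moment at which its call begins: read the wrist's pose just before it. There is no depth.
- order.close_job(): hands the job in, once; it reports no verdict.
The state is a dict: "clock": time; "joint_pos": joint angles; "qvel": joint speeds; "tau": joint torques, N m; "tool_pos": TCP position; "orientation": TCP orientation; "force": force on the tool from outside, world axes, zero at the start; "moment": the same for the moment, N m; "opening": finger opening in m.
Only numpy, scipy, OpenCV 4.12 (cv2) and the standard library are available. Lean on these libraries where they do the work, as an engineer would, in place of code of your own. Each camera call takes 0.05 s, during which the arm holds its last target. There are 200 camera calls.

## Working session

There is one attempt and no reset: what is moved stays moved. The work goes in short steps, Python scripts to look and compute and a tool call to move; the robot and the scene stay as the last step left them, time stands still between calls to the robot, and variables do not carry over. Pictures are saved under pics/ and viewed, about 8 in all and at most 12, crops included, and the job is handed in when it is done.

Besides the shell and the picture viewer there is one more tool, called after "Request:" as name(argument=value, ...), one argument or row to a line, values as JSON. jog_arm: Moves the arm, as the interface text tells. Its arguments: {"type":"object","properties":{"motion":{"type":"array"}},"required":["motion"]}

```bash
mkdir -p pics; cat > h.py <<'E'
import numpy as np, cv2
from scipy.spatial.transform import Rotation as R
from plant import ctrl, cams, order
def pose():
    o=ctrl.get_obs(); T=np.eye(4); T[:3,:3]=R.from_euler('xyz',o['orientation'],degrees=True).as_matrix(); T[:3,3]=o['tool_pos']; return T
def snap(n,f):
    T=pose(); s=cams.snapshot(n); M=s['cam_to_world'] if n!='wrist' else T@s['T_tool_cam']
    np.savez(f'pics/{f}.npz',img=s['img'],K=s['K'],D=s['D'],M=M); cv2.imwrite(f'pics/{f}.png',s['img'][:,:,::-1]); return s
def load(f): return np.load(f'pics/{f}.npz')
def px2w(f,uv,z):
    d=load(f); p=cv2.undistortPoints(np.array([[uv]],float),d['K'],d['D'])[0,0]
    r=d['M'][:3,:3]@np.array([p[0],p[1],1]); c=d['M'][:3,3]; return c+r*(z-c[2])/r[2]
def w2px(f,P):
    d=load(f); Mi=np.linalg.inv(d['M']); rv=cv2.Rodrigues(Mi[:3,:3])[0]
    return cv2.projectPoints(np.array(P,float).reshape(-1,3),rv,Mi[:3,3],d['K'],d['D'])[0][:,0]
E
python3 - <<'E'
from h import *
o=ctrl.get_obs(); print(o)
a=[snap(n,n+'0')['img'] for n in('scene','side','wrist')]
for n in('scene0','side0','wrist0'): print(n, load(n)['M'].round(3).tolist())
cv2.imwrite('pics/scene0b.png',cv2.resize(a[0],(784,588),interpolation=cv2.INTER_CUBIC)[:,:,::-1])
E
```

```text
{'clock': 0.0, 'joint_pos': array([-5.67168021e+01,  2.05908221e+01,  6.32245397e-01, -2.26573618e-02,
       -7.01340771e+01, -1.65060059e+01]), 'qvel': array([ 0.13139599,  0.02645112,  0.04398999, -0.0151614 ,  0.03420943,
        0.04353124]), 'tau': array([-1.72493870e-03, -5.82717276e+01,  2.93054259e+01,  6.99711174e+00,
        6.94550079e-03, -1.78028963e-04]), 'tool_pos': array([ 0.1946778 , -0.64581333,  0.23660999]), 'orientation': array([ 1.79905112e+02, -5.90587408e-03, -1.63230520e+02]), 'force': array([ 0.10368495,  0.41225741, -1.00688189]), 'moment': array([-0.02843874,  0.01291427,  0.03239718]), 'opening': 0.08725914136487474}
scene0 [[0.068, 0.683, -0.727, 1.181], [0.998, -0.042, 0.054, -0.027], [0.006, -0.729, -0.685, 0.622], [0.0, 0.0, 0.0, 1.0]]
side0 [[-0.89, -0.327, 0.316, 0.395], [-0.455, 0.663, -0.594, 0.385], [-0.015, -0.673, -0.739, 0.555], [0.0, 0.0, 0.0, 1.0]]
wrist0 [[-0.288, 0.927, 0.24, 0.13], [0.958, 0.278, 0.073, -0.665], [0.001, 0.251, -0.968, 0.383], [0.0, 0.0, 0.0, 1.0]]
```

View pics/scene0b.png

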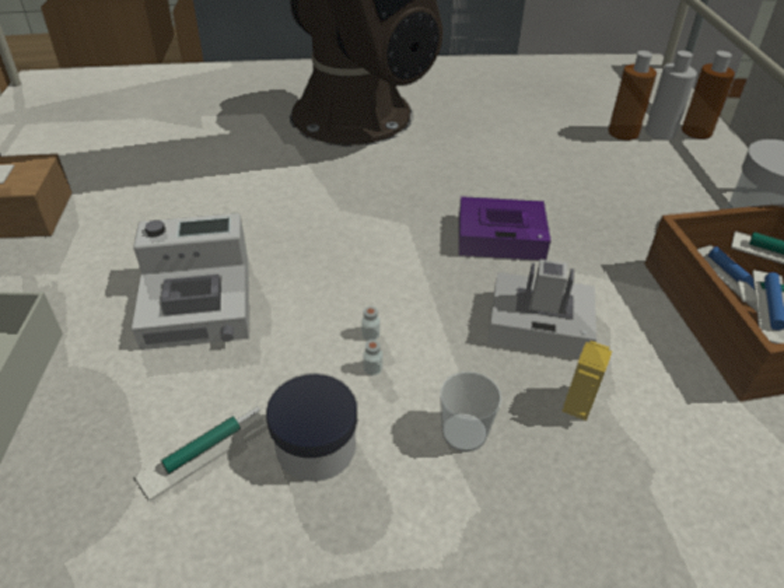

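View pics/side0.png

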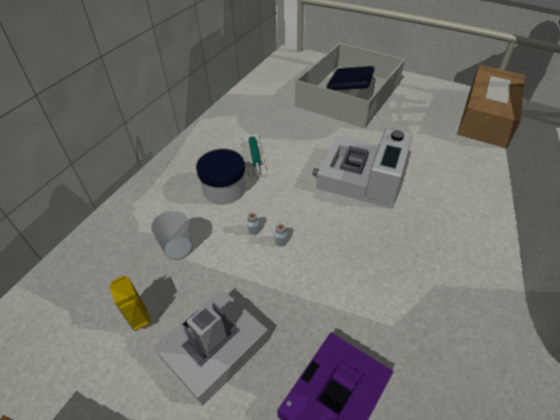

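Scene (784×588 view): the candidates are the white pack in the white charger at (550,288), the yellow look-alike at (588,380) and the empty purple charger at (503,228). I choose the white pack. The pump is at (192,285), with its grey shoe at about (191,293). Next is one close crop of both from both cameras.

```bash
python3 - <<'E'
from h import *
def tile(f,x,y,w=100,h=75,k=4):
    t=cv2.resize(load(f)['img'][y:y+h,x:x+w],None,fx=k,fy=k,interpolation=cv2.INTER_CUBIC)
    for i in range(0,w,20): cv2.putText(t,str(x+i),(i*k,8),0,.32,(255,0,0),1); t[::4,i*k]=(255,0,0)
    for j in range(0,h,20): cv2.putText(t,str(y+j),(0,j*k+8),0,.32,(255,0,0),1); t[j*k,::4]=(255,0,0)
    return t
A=np.vstack([np.hstack([tile('scene0',342,182),tile('scene0',88,165)]),np.hstack([tile('side0',156,285,120,90,1) if 0 else tile('side0',160,290),tile('side0',310,125)])])
cv2.imwrite('pics/crops.png',A[:,:,::-1])
E
```

```text
(no output)
```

View pics/crops.png

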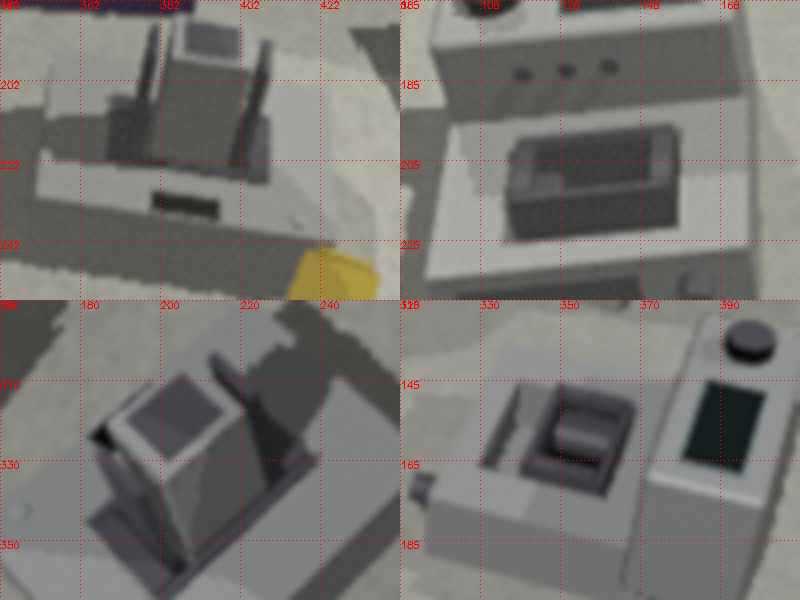

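```bash
cat >> h.py <<'E'
from scipy.optimize import least_squares
def fit(obs,x0,mask=None):
    # obs: list (view, pixel, local xyz) ; pose x,y,yaw
    def P(q,l): c,s=np.cos(q[2]),np.sin(q[2]); return [q[0]+c*l[0]-s*l[1],q[1]+s*l[0]+c*l[1],l[2]]
    f=lambda q: np.concatenate([w2px(v,P(q,l))[0]-u for v,u,l in obs])
    r=least_squares(f,x0,loss='soft_l1'); print('x y mm, yaw deg',(r.x[:2]*1e3).round(1),np.degrees(r.x[2]).round(2),'\nres',r.fun if 0 else f(r.x).reshape(-1,2).round(1).tolist()); return r.x
E
python3 - <<'E'
from h import *
print(px2w('side0',(204,319),.098),px2w('scene0',(138,200),.04))
a,b=.015,.017
sd=[((205,308.75)),((221,317.5)),((201,330)),((187,319.5))]
for p in sd: print(px2w('side0',p,.098).round(4))
for p in [(384.5,195.7),(405,197.5),(387,186),(403,187)]: print(px2w('scene0',p,.098).round(4))
for p in [(94.25,234.5),(175,226.25),(100.5,195.75),(174.5,189)]: print('pump',px2w('scene0',p,.04).round(4))
for p in [(316.25,173.75),(368,187),(337.5,136),(382.5,136)]: print('pumpside',px2w('side0',p,.04).round(4))
# shoe rim z=.047: scene tile corners
for p in [(517,140),(674,125),(678,170),(512,188)]: print('shoe',px2w('scene0',(88+(p[0]-400)/4,165+p[1]/4),.047).round(4))
for p in [(560,385),(635,402),(607,497),(522,470)]: print('shoeside',px2w('side0',(310+(p[0]-400)/4,125+(p[1]-300)/4),.047).round(4))
E
```

```text
[0.59310457 0.23050715 0.098     ] [ 0.52314904 -0.22718823  0.04      ]
[0.6004 0.2175 0.098 ]
[0.5744 0.2185 0.098 ]
[0.5878 0.245  0.098 ]
[0.6126 0.2414 0.098 ]
[0.6033 0.21   0.098 ]
[0.6099 0.2441 0.098 ]
[0.5784 0.2207 0.098 ]
[0.5827 0.2483 0.098 ]
pump [ 0.6086 -0.2913  0.04  ]
pump [ 0.5967 -0.1522  0.04  ]
pump [ 0.5065 -0.3005  0.04  ]
pump [ 0.4958 -0.1614  0.04  ]
pumpside [ 0.5965 -0.1531  0.04  ]
pumpside [ 0.491  -0.1625  0.04  ]
pumpside [ 0.6037 -0.2901  0.04  ]
pumpside [ 0.513  -0.3353  0.04  ]
shoe [ 0.5286 -0.2634  0.047 ]
shoe [ 0.5227 -0.1916  0.047 ]
shoe [ 0.5538 -0.1864  0.047 ]
shoe [ 0.5611 -0.2601  0.047 ]
shoeside [ 0.5636 -0.2587  0.047 ]
shoeside [ 0.523  -0.2627  0.047 ]
shoeside [ 0.5122 -0.1844  0.047 ]
shoeside [ 0.5573 -0.1847  0.047 ]
```

```bash
cat >> h.py <<'E'
def plan(cur,tgt):
    # cur,tgt: [x,y,z,yaw] mm, deg ; tool down. gives tool offset & roll
    a=np.radians(cur[3]); d=np.array(tgt[:3])-cur[:3]
    r=(cur[3]-tgt[3]+180)%360-180
    print('offset',[round(d[0]*np.cos(a)+d[1]*np.sin(a),1),round(d[0]*np.sin(a)-d[1]*np.cos(a),1),round(-d[2],1)],'roll',round(np.radians(r),4))
E
python3 - <<'E'
from h import *
plan([195,-646,238,-163.2],[545,-226,200,-175.1])
E
```

```text
offset [np.float64(-456.5), np.float64(300.9), np.int64(38)] roll 0.2077
```

Request:
jog_arm(
  motion=[
    {"offset": [-456.5,301,38],"roll": 0.2077,"hand": 87},
    {"offset": [-456.5,301,38],"roll": 0.2077,"hand": 87},
    {"offset": [-456.5,301,38],"roll": 0.2077,"hand": 87},
    {"offset": [-456.5,301,38],"roll": 0.2077,"hand": 87},
    {"offset": [-456.5,301,38],"roll": 0.2077,"hand": 87},
    {"offset": [-456.5,301,38],"roll": 0.2077,"hand": 87},
    {"offset": [-456.5,301,38],"roll": 0.2077,"hand": 87},
    {"offset": [-456.5,301,38],"roll": 0.2077,"hand": 87},
    {"offset": [-456.5,301,38],"roll": 0.2077,"hand": 87},
    {"offset": [-456.5,301,38],"roll": 0.2077,"hand": 87},
    {"offset": [-456.5,301,38],"roll": 0.2077,"hand": 87},
    {"offset": [-456.5,301,38],"roll": 0.2077,"hand": 87},
    {"offset": [-456.5,301,38],"roll": 0.2077,"hand": 87},
    {"offset": [-456.5,301,38],"roll": 0.2077,"hand": 87},
    {"offset": [-456.5,301,38],"roll": 0.2077,"hand": 87},
    {"offset": [-456.5,301,38],"roll": 0.2077,"hand": 87},
    {"offset": [-456.5,301,38],"roll": 0.2077,"hand": 87},
    {"offset": [-456.5,301,38],"roll": 0.2077,"hand": 87},
  ],
)

```text
clock: 1.65
tool_pos: [0.5443, -0.2272, 0.1997]
orientation: [180.0, -0.0, -175.2]
force: [0.2, 0.8, -0.7]
opening: 0.0872
```

```bash
python3 - <<'E'
from h import *
s=snap('wrist','wp'); print(pose().round(4)); o=ctrl.get_obs();print(o['orientation'],o['joint_pos'])
t=cv2.resize(s['img'],(800,600),interpolation=cv2.INTER_CUBIC); cv2.imwrite('pics/wpb.png',t[:,:,::-1])
E
```

```text
[[-9.965e-01 -8.340e-02  1.000e-04  5.443e-01]
 [-8.340e-02  9.965e-01 -0.000e+00 -2.273e-01]
 [-1.000e-04 -1.000e-04 -1.000e+00  1.997e-01]
 [ 0.000e+00  0.000e+00  0.000e+00  1.000e+00]]
[-1.79996833e+02  6.97021882e-03 -1.75214120e+02] [-3.69229166e+00  1.41618867e+01 -1.35159814e+01  2.37690465e-03
 -6.23147709e+01 -8.15229330e+01]
```

View pics/wpb.png

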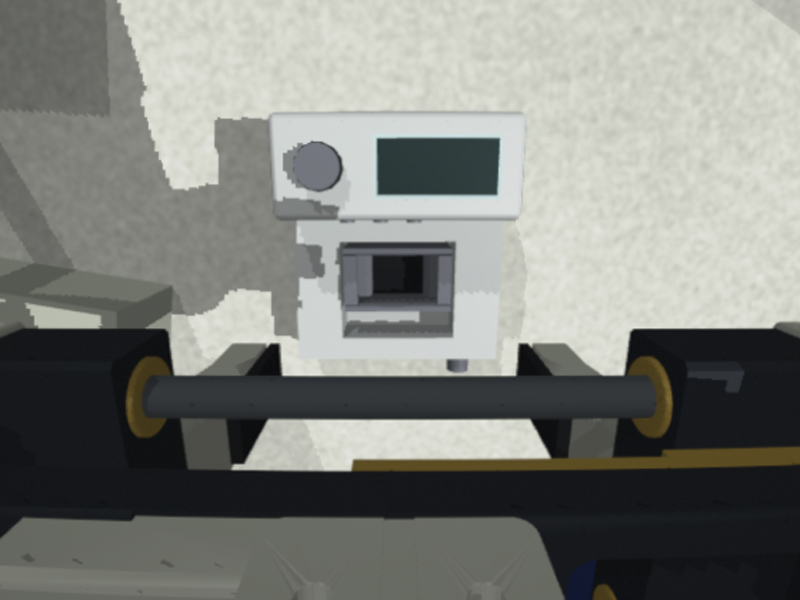

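```bash
python3 - <<'E'
from h import *
x,y,w,h,k=196,146,160,120,5
t=cv2.resize(load('wp')['img'][y:y+h,x:x+w],None,fx=k,fy=k,interpolation=cv2.INTER_CUBIC)
for i in range(0,w,20): cv2.putText(t,str(x+i),(i*k,8),0,.35,(255,0,0),1); t[::6,i*k]=(255,0,0)
for j in range(0,h,20): cv2.putText(t,str(y+j),(0,j*k+8),0,.35,(255,0,0),1); t[j*k,::6]=(255,0,0)
cv2.imwrite('pics/wpc.png',t[:,:,::-1])
E
```

```text
(no output)
```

View pics/wpc.png

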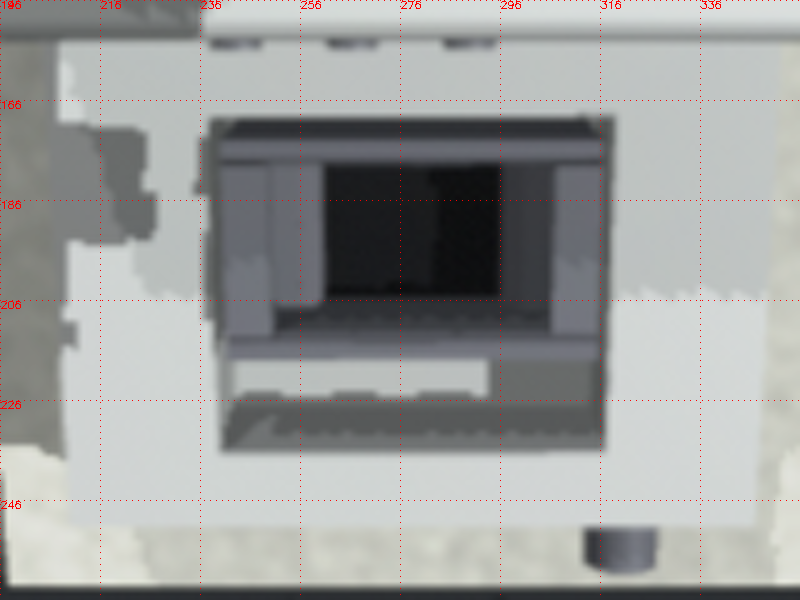

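```bash
python3 - <<'E'
from h import *
g=lambda x,y:(196+x/5,146+y/5)
a=np.radians(4.9); L=lambda p:np.array([p[0]*np.cos(a)+p[1]*np.sin(a),-p[0]*np.sin(a)+p[1]*np.cos(a)])*1e3
for n,p,z in [('shoeTL',(220,140),.047),('shoeTR',(604,140),.047),('shoeBL',(222,358),.047),('shoeBR',(600,358),.047),('inT',(400,163),.047),('inB',(400,336),.047),
 ('deckFL',(72,525),.04),('deckFR',(755,525),.04),('slotTL',(212,116),.04),('slotTR',(613,116),.04),('slotBL',(222,450),.04),('slotBR',(605,450),.04)]:
    w=px2w('wp',g(*p),z); print(n,(w[:2]*1e3).round(1),'rot frame',L(w[:2]).round(1))
E
```

```text
shoeTL [ 523.6 -265.8] rot frame [ 499.  -309.5]
shoeTR [ 517.6 -194.2] rot frame [ 499.1 -237.7]
shoeBL [ 565.9 -263.2] rot frame [ 541.4 -310.5]
shoeBR [ 559.8 -190.3] rot frame [ 541.5 -237.4]
inT [ 525.1 -231.9] rot frame [ 503.4 -275.9]
inB [ 558.7 -229.2] rot frame [ 537.  -276.1]
deckFL [ 606.  -292.6] rot frame [ 578.8 -343.3]
deckFR [ 594.4 -153.7] rot frame [ 579.1 -204. ]
slotTL [ 520.2 -268.3] rot frame [ 495.4 -311.8]
slotTR [ 513.9 -192.1] rot frame [ 495.6 -235.3]
slotBL [ 587.2 -262.9] rot frame [ 562.6 -312.1]
slotBR [ 580.8 -186.1] rot frame [ 562.8 -235. ]
```

```bash
python3 - <<'E'
from h import *
plan([545,-226,200,-175.1],[594,231,200,171])
E
```

```text
offset [np.float64(-87.9), np.float64(451.1), np.int64(0)] roll 0.2426
```

Request:
jog_arm(
  motion=[
    {"offset": [-87.9,451,0],"roll": 0.2426,"hand": 87},
    {"offset": [-87.9,451,0],"roll": 0.2426,"hand": 87},
    {"offset": [-87.9,451,0],"roll": 0.2426,"hand": 87},
    {"offset": [-87.9,451,0],"roll": 0.2426,"hand": 87},
    {"offset": [-87.9,451,0],"roll": 0.2426,"hand": 87},
    {"offset": [-87.9,451,0],"roll": 0.2426,"hand": 87},
    {"offset": [-87.9,451,0],"roll": 0.2426,"hand": 87},
    {"offset": [-87.9,451,0],"roll": 0.2426,"hand": 87},
    {"offset": [-87.9,451,0],"roll": 0.2426,"hand": 87},
    {"offset": [-87.9,451,0],"roll": 0.2426,"hand": 87},
    {"offset": [-87.9,451,0],"roll": 0.2426,"hand": 87},
    {"offset": [-87.9,451,0],"roll": 0.2426,"hand": 87},
    {"offset": [-87.9,451,0],"roll": 0.2426,"hand": 87},
    {"offset": [-87.9,451,0],"roll": 0.2426,"hand": 87},
    {"offset": [-87.9,451,0],"roll": 0.2426,"hand": 87},
  ],
)

```text
clock: 2.95
tool_pos: [0.5942, 0.2291, 0.1996]
orientation: [-180.0, -0.0, 170.9]
force: [0.1, 0.3, 0.9]
opening: 0.087
```

```bash
python3 - <<'E'
from h import *
s=snap('wrist','wc'); o=ctrl.get_obs();print(o['tool_pos'],o['orientation'],o['joint_pos'].round(1))
x,y,w,h,k=180,120,200,150,4
t=cv2.resize(load('wc')['img'][y:y+h,x:x+w],None,fx=k,fy=k,interpolation=cv2.INTER_CUBIC)
for i in range(0,w,20): cv2.putText(t,str(x+i),(i*k,8),0,.35,(255,0,0),1); t[::6,i*k]=(255,0,0)
for j in range(0,h,20): cv2.putText(t,str(y+j),(0,j*k+8),0,.35,(255,0,0),1); t[j*k,::6]=(255,0,0)
cv2.imwrite('pics/wcc.png',t[:,:,::-1])
E
```

```text
[0.59426579 0.22895772 0.19976068] [ 1.79999351e+02 -9.61931435e-04  1.70882397e+02] [  38.6   18.4   -7.5   -0.   -64.1 -137.7]
```

View pics/wcc.png

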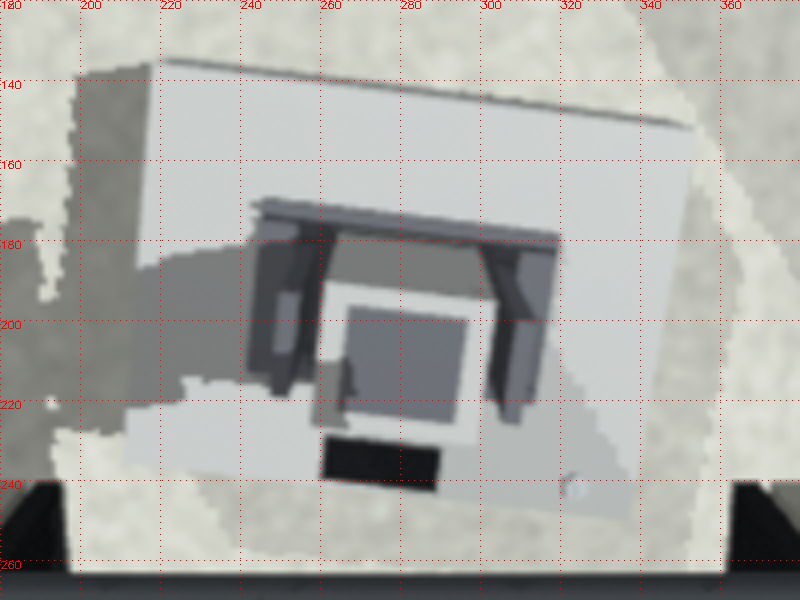

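```bash
python3 - <<'E'
from h import *
g=lambda p:np.array((180+p[0]/4,120+p[1]/4))
for n,p,z in [('cBL',(163,62),.038),('cBR',(692,126),.038),('cFR',(632,520),.038),('cFL',(125,465),.038),('bayL',(252,203),.041),('bayR',(560,237),.041),
 ('pBL',(323,282),.098),('pBR',(497,300),.098),('pFR',(475,443),.098),('pFL',(312,427),.098)]:
    print(n,(px2w('wc',g(p),z)*1e3).round(1))
obs=[('wc',g(p),l) for p,l in [((323,282),(-.015,-.017,.098)),((497,300),(-.015,.017,.098)),((475,443),(.015,.017,.098)),((312,427),(.015,-.017,.098))]]
fit(obs,[.594,.231,-.2])
obc=[('wc',g(p),l) for p,l in [((163,62),(-.05,-.065,.038)),((692,126),(-.05,.065,.038)),((632,520),(.05,.065,.038)),((125,465),(.05,-.065,.038))]]
fit(obc,[.594,.231,-.2])
obs2=[('side0',u,l) for u,l in zip([(205,308.75),(221,317.5),(201,330),(187,319.5)],[(.015,-.017,.098),(-.015,-.017,.098),(-.015,.017,.098),(.015,.017,.098)])]
fit(obs2,[.594,.231,-.2])
E
```

```text
cBL [527.5 184.2  38. ]
cBR [561.9 305.   38. ]
cFR [658.8 279.5  38. ]
cFL [623.7 154.4  38. ]
bayL [563.1 199.   41. ]
bayR [582.8 270.3  41. ]
pBL [573.9 217.5  98. ]
pBR [582.9 250.8  98. ]
pFR [611.5 242.2  98. ]
pFL [602.9 210.2  98. ]
x y mm, yaw deg [592.8 230.2] -15.22 
res [[0.2, -0.1], [-0.3, -0.1], [0.6, 0.2], [-0.4, -0.1]]
x y mm, yaw deg [592.9 230.6] -15.76 
res [[-2.7, 0.1], [1.9, 0.3], [0.0, -0.1], [0.0, -0.3]]
x y mm, yaw deg [594.  230.1] -16.02 
res [[1.3, -5.8], [-0.1, -0.6], [-0.1, 4.8], [-0.7, 0.4]]
```

```bash
python3 - <<'E'
from h import *
plan([594.2,229.0,199.7,170.88],[592.8,230.3,62,164.5])
E
```

```text
offset [np.float64(1.6), np.float64(1.1), np.float64(137.7)] roll 0.1114
```

Request:
jog_arm(
  motion=[
    {"offset": [1.6,1.1,20],"roll": 0.1114,"hand": 87},
    {"offset": [1.6,1.1,40],"roll": 0.1114,"hand": 87},
    {"offset": [1.6,1.1,65],"roll": 0.1114,"hand": 87},
    {"offset": [1.6,1.1,90],"roll": 0.1114,"hand": 87},
    {"offset": [1.6,1.1,110],"roll": 0.1114,"hand": 87},
    {"offset": [1.6,1.1,125],"roll": 0.1114,"hand": 80},
    {"offset": [1.6,1.1,133],"roll": 0.1114,"hand": 70},
    {"offset": [1.6,1.1,137.7],"roll": 0.1114,"hand": 60},
    {"offset": [1.6,1.1,137.7],"roll": 0.1114,"hand": 57},
    {"offset": [1.6,1.1,137.7],"roll": 0.1114,"hand": 57},
    {"offset": [1.6,1.1,137.7],"roll": 0.1114,"hand": 57},
    {"offset": [1.6,1.1,137.7],"roll": 0.1114,"hand": 57},
  ],
)

```text
clock: 4.0
tool_pos: [0.5934, 0.2322, 0.0631]
orientation: [179.9, 0.1, 164.6]
force: [0.4, -1.1, 0.6]
opening: 0.0573
```

```bash
python3 - <<'E'
from h import *
for i in range(3):
    o=ctrl.get_obs(); print(o['clock'],o['tool_pos'].round(4),o['orientation'].round(2),o['force'].round(2),o['moment'].round(2),o['opening'])
    cams.snapshot('side')
s=snap('wrist','wg'); t=cv2.resize(s['img'],(800,600),interpolation=cv2.INTER_CUBIC); cv2.imwrite('pics/wgb.png',t[:,:,::-1])
E
```

```text
4.0 [0.5934 0.2322 0.0631] [1.7992e+02 7.0000e-02 1.6460e+02] [ 0.45 -1.14  0.62] [-0.01  0.02 -0.01] 0.057288561344869364
4.05 [0.5933 0.2322 0.0629] [1.7993e+02 6.0000e-02 1.6460e+02] [-0.04  0.48  0.38] [-0.01  0.01  0.06] 0.057062666414996556
4.1 [0.5932 0.2321 0.0627] [1.7994e+02 5.0000e-02 1.6460e+02] [-0.24  0.44  0.53] [-0.06 -0.01  0.02] 0.05701762678074535
```

View pics/wgb.png

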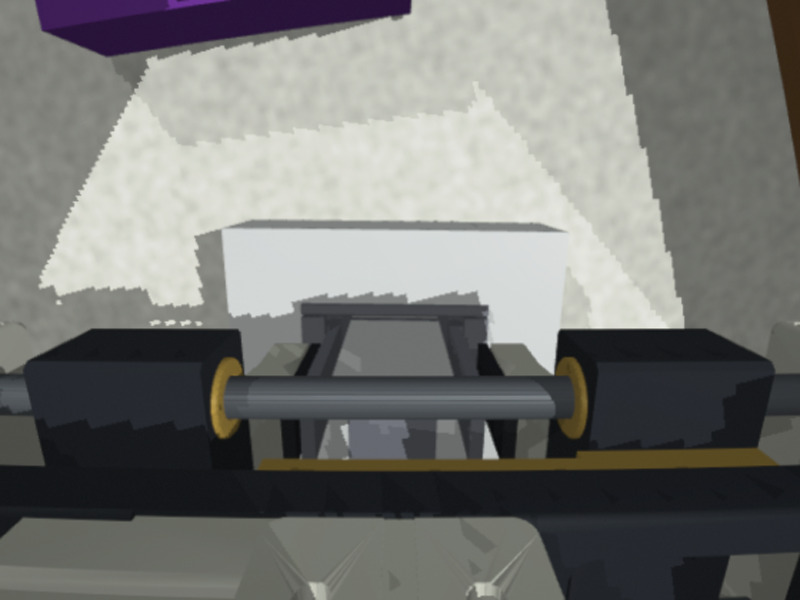

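```bash
python3 - <<'E'
from h import *
o=ctrl.get_obs(); print(o['tool_pos'].round(4),o['force'].round(2))
x,y,w,h,k=190,200,180,130,4
t=cv2.resize(load('wg')['img'][y:y+h,x:x+w],None,fx=k,fy=k,interpolation=cv2.INTER_CUBIC)
t=np.clip(t.astype(float)*1.6,0,255).astype(np.uint8)
for i in range(0,w,20): cv2.putText(t,str(x+i),(i*k,8),0,.35,(255,0,0),1)
cv2.imwrite('pics/wgc.png',t[:,:,::-1])
E
```

```text
[0.593  0.2321 0.0624] [-0.07 -0.18  0.32]
```

View pics/wgc.png

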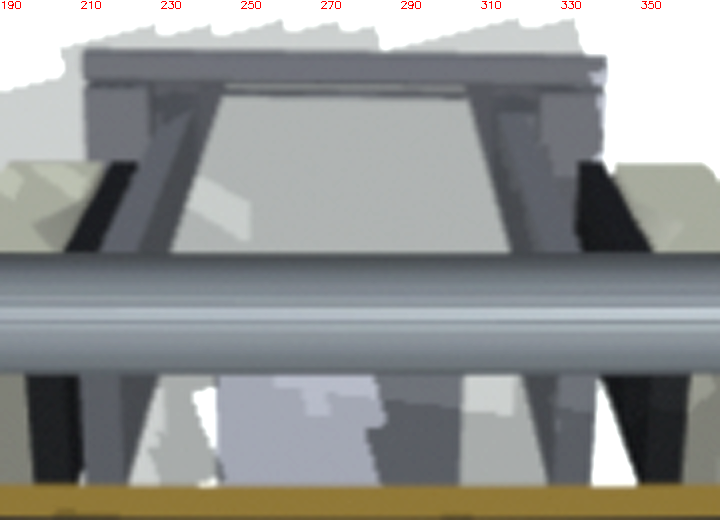

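The wrist crop shows the left pad nearly touching its tab at (80,430), with about 4 mm of gap on the right at (590–640,430). I'll shift 2 mm along −tool y before closing.

Request:
jog_arm(
  motion=[
    {"offset": [-0.3,-1.0,0],"roll": 0,"hand": 57},
    {"offset": [-0.3,-2.0,0],"roll": 0,"hand": 57},
    {"offset": [-0.3,-2.0,0],"roll": 0,"hand": 57},
    {"offset": [-0.3,-2.0,0],"roll": 0,"hand": 55},
    {"offset": [-0.3,-2.0,0],"roll": 0,"hand": 53.5},
    {"offset": [-0.3,-2.0,0],"roll": 0,"hand": 53},
    {"offset": [-0.3,-2.0,0],"roll": 0,"hand": 53},
    {"offset": [-0.3,-2.0,0],"roll": 0,"hand": 53},
  ],
)

```text
clock: 4.87
tool_pos: [0.5926, 0.2299, 0.0618]
orientation: [180.0, 0.0, 164.6]
force: [0.2, 0.3, -0.3]
opening: 0.0529
```

```bash
python3 - <<'E'
from h import *
o=ctrl.get_obs(); print(o['tool_pos'].round(4),o['orientation'].round(2),o['force'].round(2),o['moment'].round(2),o['opening'])
s=snap('wrist','wg2')
x,y,w,h,k=190,200,180,130,4
t=cv2.resize(load('wg2')['img'][y:y+h,x:x+w],None,fx=k,fy=k,interpolation=cv2.INTER_CUBIC)
t=np.clip(t.astype(float)*1.6,0,255).astype(np.uint8)
cv2.imwrite('pics/wgd.png',t[:,:,::-1])
E
```

```text
[0.5926 0.2299 0.0618] [180.     0.   164.59] [ 0.21  0.34 -0.34] [ 0.08 -0.    0.03] 0.05289635660569698
```

View pics/wgd.png

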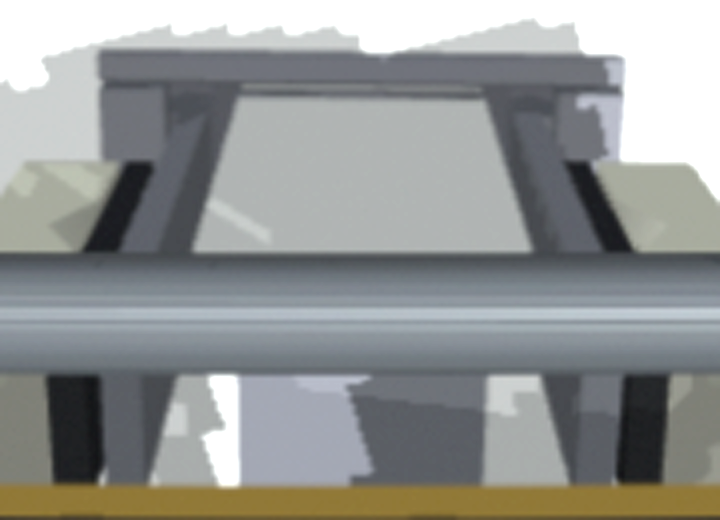

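Centred now, with small equal gaps on both sides. Closing gradually.

Request:
jog_arm(
  motion=[
    {"offset": [0,0,0],"roll": 0,"hand": 52},
    {"offset": [0,0,0],"roll": 0,"hand": 51},
    {"offset": [0,0,0],"roll": 0,"hand": 50},
    {"offset": [0,0,0],"roll": 0,"hand": 49.5},
    {"offset": [0,0,0],"roll": 0,"hand": 49.5},
    {"offset": [0,0,0],"roll": 0,"hand": 49.5},
  ],
)

```text
clock: 5.42
tool_pos: [0.5927, 0.2299, 0.062]
orientation: [180.0, 0.0, 164.6]
force: [-0.4, 0.7, 1.9]
opening: 0.0495
```

Request:
jog_arm(
  motion=[
    {"offset": [0,0,0],"roll": 0,"hand": 48},
    {"offset": [0,0,0],"roll": 0,"hand": 47},
    {"offset": [0,0,0],"roll": 0,"hand": 46},
    {"offset": [0,0,0],"roll": 0,"hand": 45},
    {"offset": [0,0,0],"roll": 0,"hand": 44},
    {"offset": [0,0,0],"roll": 0,"hand": 43},
    {"offset": [0,0,0],"roll": 0,"hand": 42},
    {"offset": [0,0,0],"roll": 0,"hand": 41},
    {"offset": [0,0,0],"roll": 0,"hand": 40},
    {"offset": [0,0,0],"roll": 0,"hand": 38},
    {"offset": [0,0,0],"roll": 0,"hand": 38},
    {"offset": [0,0,0],"roll": 0,"hand": 38},
  ],
)

```text
clock: 6.42
tool_pos: [0.5928, 0.2301, 0.0624]
orientation: [180.0, 0.0, 164.6]
force: [-1.5, 1.5, 6.5]
opening: 0.0389
```

Request:
jog_arm(
  motion=[
    {"offset": [0,0,0],"roll": 0,"hand": 36},
    {"offset": [0,0,0],"roll": 0,"hand": 34},
    {"offset": [0,0,0],"roll": 0,"hand": 34},
    {"offset": [0,0,0],"roll": 0,"hand": 34},
  ],
)

```text
clock: 6.75
tool_pos: [0.5928, 0.2301, 0.0624]
orientation: [180.0, 0.0, 164.6]
force: [-2.7, 0.9, 5.9]
opening: 0.039
```

```bash
python3 - <<'E'
from h import *
o=ctrl.get_obs(); print(o['tool_pos'].round(4),o['orientation'].round(2),o['force'].round(2),o['moment'].round(2),o['opening'])
s=snap('wrist','wg3'); s2=snap('side','side3')
x,y,w,h,k=190,200,180,130,4
t=cv2.resize(s['img'][y:y+h,x:x+w],None,fx=k,fy=k,interpolation=cv2.INTER_CUBIC)
t=np.clip(t.astype(float)*1.6,0,255).astype(np.uint8)
cv2.imwrite('pics/wge.png',t[:,:,::-1])
E
```

```text
[0.5928 0.2301 0.0624] [1.7997e+02 3.0000e-02 1.6460e+02] [-2.68  0.87  5.95] [ 0.3   0.53 -0.  ] 0.03900223710016057
```

View pics/wge.png

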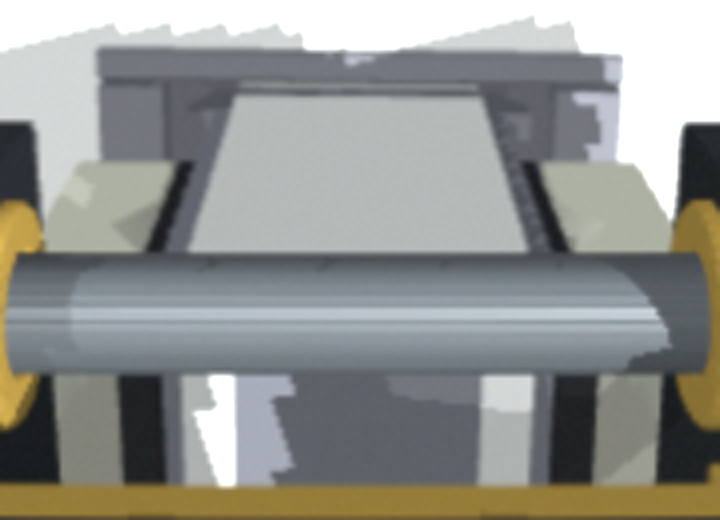

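Request:
jog_arm(
  motion=[
    {"offset": [0,0,-0.5],"roll": 0,"hand": 34},
    {"offset": [0,0,-1],"roll": 0,"hand": 34},
    {"offset": [0,0,-1.5],"roll": 0,"hand": 34},
    {"offset": [0,0,-2],"roll": 0,"hand": 34},
    {"offset": [0,0,-2],"roll": 0,"hand": 34},
  ],
)

```text
clock: 7.27
tool_pos: [0.5922, 0.2295, 0.0634]
orientation: [-179.9, -0.0, 164.6]
force: [0.2, 0.1, -1.8]
opening: 0.039
```

Request:
jog_arm(
  motion=[
    {"offset": [0,0,-1],"roll": 0,"hand": 34},
    {"offset": [0,0,-2],"roll": 0,"hand": 34},
    {"offset": [0,0,-3],"roll": 0,"hand": 34},
    {"offset": [0,0,-4],"roll": 0,"hand": 34},
    {"offset": [0,0,-5],"roll": 0,"hand": 34},
    {"offset": [0,0,-5],"roll": 0,"hand": 34},
  ],
)

```text
clock: 7.77
tool_pos: [0.5927, 0.23, 0.0692]
orientation: [180.0, 0.0, 164.6]
force: [0.2, 0.6, -1.7]
opening: 0.0392
```

Request:
jog_arm(
  motion=[
    {"offset": [0,0,-2],"roll": 0,"hand": 34},
    {"offset": [0,0,-4],"roll": 0,"hand": 34},
    {"offset": [0,0,-6],"roll": 0,"hand": 34},
    {"offset": [0,0,-8],"roll": 0,"hand": 34},
    {"offset": [0,0,-10.5],"roll": 0,"hand": 34},
    {"offset": [0,0,-13],"roll": 0,"hand": 34},
    {"offset": [0,0,-16],"roll": 0,"hand": 34},
    {"offset": [0,0,-19],"roll": 0,"hand": 34},
    {"offset": [0,0,-22],"roll": 0,"hand": 34},
    {"offset": [0,0,-25],"roll": 0,"hand": 34},
    {"offset": [0,0,-28],"roll": 0,"hand": 34},
    {"offset": [0,0,-31],"roll": 0,"hand": 34},
    {"offset": [0,0,-35],"roll": 0,"hand": 34},
    {"offset": [0,0,-40],"roll": 0,"hand": 34},
    {"offset": [0,0,-45],"roll": 0,"hand": 34},
    {"offset": [0,0,-50],"roll": 0,"hand": 34},
    {"offset": [0,0,-57],"roll": 0,"hand": 34},
    {"offset": [0,0,-64],"roll": 0,"hand": 34},
    {"offset": [0,0,-71],"roll": 0,"hand": 34},
    {"offset": [0,0,-71],"roll": 0,"hand": 34},
  ],
)

```text
clock: 9.43
tool_pos: [0.5935, 0.2303, 0.142]
orientation: [179.9, 0.1, 164.6]
force: [0.8, 0.7, -1.2]
opening: 0.0392
```

```bash
python3 - <<'E'
from h import *
o=ctrl.get_obs(); print(o['tool_pos'].round(4),o['orientation'].round(2),o['force'].round(2),o['moment'].round(2),o['opening'])
T=pose(); p=o['tool_pos']*1e3
plan([p[0],p[1],p[2],o['orientation'][2]],[541.7,-228.2,150,-175.1])
s=snap('scene','sc4')
x,y,w,h,k=300,80,200,150,3
cv2.imwrite('pics/sc4c.png',cv2.resize(s['img'][y:y+h,x:x+w],None,fx=k,fy=k,interpolation=cv2.INTER_CUBIC)[:,:,::-1])
E
```

```text
[0.5935 0.2303 0.142 ] [1.7989e+02 1.2000e-01 1.6461e+02] [ 0.79  0.66 -1.16] [ 0.05 -0.1   0.  ] 0.03920455995791362
offset [np.float64(-71.8), np.float64(-455.8), np.float64(-8.0)] roll -0.3541
```

View pics/sc4c.png

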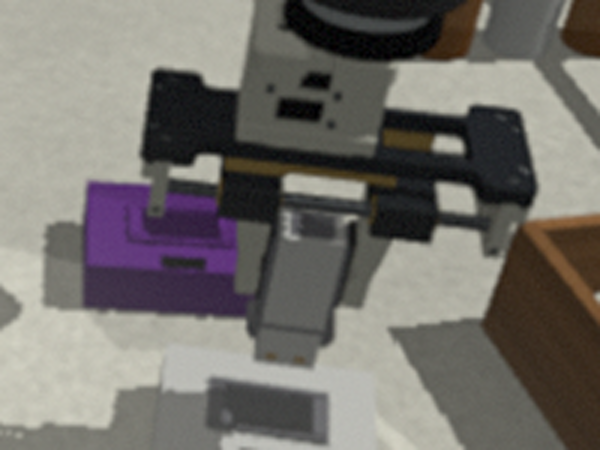

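Request:
jog_arm(
  motion=[
    {"offset": [-0.7,-4.6,-0.1],"roll": -0.0035,"hand": 34},
    {"offset": [-2.2,-13.7,-0.2],"roll": -0.0106,"hand": 34},
    {"offset": [-4.3,-27.3,-0.5],"roll": -0.0212,"hand": 34},
    {"offset": [-7.9,-50.1,-0.9],"roll": -0.039,"hand": 34},
    {"offset": [-12.2,-77.5,-1.4],"roll": -0.0602,"hand": 34},
    {"offset": [-16.5,-104.8,-1.8],"roll": -0.0814,"hand": 34},
    {"offset": [-21.2,-134.5,-2.4],"roll": -0.1045,"hand": 34},
    {"offset": [-25.8,-164.1,-2.9],"roll": -0.1275,"hand": 34},
    {"offset": [-30.5,-193.7,-3.4],"roll": -0.1505,"hand": 34},
    {"offset": [-35.2,-223.3,-3.9],"roll": -0.1735,"hand": 34},
    {"offset": [-39.8,-253,-4.4],"roll": -0.1965,"hand": 34},
    {"offset": [-44.5,-282.6,-5],"roll": -0.2195,"hand": 34},
    {"offset": [-48.8,-309.9,-5.4],"roll": -0.2408,"hand": 34},
    {"offset": [-53.1,-337.3,-5.9],"roll": -0.262,"hand": 34},
    {"offset": [-57.4,-364.6,-6.4],"roll": -0.2833,"hand": 34},
    {"offset": [-61.7,-392,-6.9],"roll": -0.3045,"hand": 34},
    {"offset": [-65.3,-414.8,-7.3],"roll": -0.3222,"hand": 34},
    {"offset": [-68.2,-433,-7.6],"roll": -0.3364,"hand": 34},
    {"offset": [-70.4,-446.7,-7.8],"roll": -0.347,"hand": 34},
    {"offset": [-71.8,-455.8,-8],"roll": -0.3541,"hand": 34},
  ],
)

```text
clock: 11.15
tool_pos: [0.5394, -0.2305, 0.1474]
orientation: [180.0, -0.1, -175.2]
force: [1.0, -0.5, -2.3]
opening: 0.0391
```

Request:
jog_arm(
  motion=[
    {"offset": [0,0,0],"roll": 0,"hand": 34},
    {"offset": [0,0,0],"roll": 0,"hand": 34},
    {"offset": [0,0,5],"roll": 0,"hand": 34},
    {"offset": [0,0,10],"roll": 0,"hand": 34},
    {"offset": [0,0,15],"roll": 0,"hand": 34},
    {"offset": [0,0,20],"roll": 0,"hand": 34},
    {"offset": [0,0,25],"roll": 0,"hand": 34},
    {"offset": [0,0,30],"roll": 0,"hand": 34},
    {"offset": [0,0,35],"roll": 0,"hand": 34},
    {"offset": [0,0,38],"roll": 0,"hand": 34},
    {"offset": [0,0,38],"roll": 0,"hand": 34},
    {"offset": [0,0,38],"roll": 0,"hand": 34},
  ],
)

```text
clock: 12.15
tool_pos: [0.5407, -0.2287, 0.1097]
orientation: [-180.0, -0.0, -175.1]
force: [-0.4, 0.2, -2.3]
opening: 0.0393
```

```bash
python3 - <<'E'
from h import *
for i in range(3):
    o=ctrl.get_obs(); print(o['clock'],o['tool_pos'].round(4),o['orientation'].round(2),o['force'].round(2),o['moment'].round(2),o['opening']); cams.snapshot('side')
A=[]
for n in('scene','side','wrist'): snap(n,n+'5')
p=o['tool_pos']*1e3
plan([p[0],p[1],p[2],o['orientation'][2]],[541.7,-228.2,p[2],-175.1])
def crop(f,x,y,w=100,h=75,k=4):
    t=cv2.resize(load(f)['img'][y:y+h,x:x+w],None,fx=k,fy=k,interpolation=cv2.INTER_CUBIC)
    for i in range(0,w,20): cv2.putText(t,str(x+i),(i*k,8),0,.32,(255,0,0),1); t[::4,i*k]=(255,0,0)
    for j in range(0,h,20): cv2.putText(t,str(y+j),(0,j*k+8),0,.32,(255,0,0),1); t[j*k,::4]=(255,0,0)
    return t
cv2.imwrite('pics/m5.png',np.vstack([np.hstack([crop('scene5',88,150,100,100),crop('side5',300,85,100,100)]),cv2.resize(crop('wrist5',180,190,200,60),(800,240))[:190]])[:590,:,::-1])
E
```

```text
12.15 [ 0.5407 -0.2287  0.1097] [-1.8000e+02 -2.0000e-02 -1.7512e+02] [-0.4   0.21 -2.34] [-0.04 -0.06 -0.02] 0.039290133576261245
12.2 [ 0.5408 -0.2287  0.11  ] [-179.99    0.   -175.12] [-0.48 -0.37 -2.47] [ 0.   -0.02  0.07] 0.039267161120267784
12.25 [ 0.541  -0.2287  0.1102] [-1.7999e+02  3.0000e-02 -1.7511e+02] [-1.13 -0.27 -2.1 ] [-0.01 -0.02  0.07] 0.03880895617199961
offset [np.float64(-0.8), np.float64(0.5), np.float64(-0.0)] roll -0.0002
```

Request:
jog_arm(
  motion=[
    {"offset": [0,0,2],"roll": 0,"hand": 34},
    {"offset": [0,0,4],"roll": 0,"hand": 34},
    {"offset": [0,0,6],"roll": 0,"hand": 34},
    {"offset": [0,0,8],"roll": 0,"hand": 34},
    {"offset": [0,0,9],"roll": 0,"hand": 34},
    {"offset": [0,0,9],"roll": 0,"hand": 34},
    {"offset": [0,0,9],"roll": 0,"hand": 34},
    {"offset": [0,0,9],"roll": 0,"hand": 34},
  ],
)

```text
clock: 13.12
tool_pos: [0.5408, -0.2286, 0.1009]
orientation: [-180.0, 0.0, -175.1]
force: [0.0, 0.4, -0.8]
opening: 0.0388
```

Request:
jog_arm(
  motion=[
    {"offset": [-0.9,0.3,0],"roll": 0,"hand": 34},
    {"offset": [-0.9,0.3,0],"roll": 0,"hand": 34},
    {"offset": [-0.9,0.3,0.5],"roll": 0,"hand": 34},
    {"offset": [-0.9,0.3,1],"roll": 0,"hand": 34},
    {"offset": [-0.9,0.3,1.5],"roll": 0,"hand": 34},
    {"offset": [-0.9,0.3,2],"roll": 0,"hand": 34},
    {"offset": [-0.9,0.3,2.5],"roll": 0,"hand": 34},
    {"offset": [-0.9,0.3,3],"roll": 0,"hand": 34},
    {"offset": [-0.9,0.3,3],"roll": 0,"hand": 34},
  ],
)

```text
clock: 13.87
tool_pos: [0.5415, -0.2283, 0.0977]
orientation: [180.0, -0.0, -175.1]
force: [0.3, -0.5, -2.3]
opening: 0.039
```

Request:
jog_arm(
  motion=[
    {"offset": [0,0,0.5],"roll": 0,"hand": 34},
    {"offset": [0,0,1],"roll": 0,"hand": 34},
    {"offset": [0,0,1.5],"roll": 0,"hand": 34},
    {"offset": [0,0,2],"roll": 0,"hand": 34},
    {"offset": [0,0,2.5],"roll": 0,"hand": 34},
    {"offset": [0,0,3],"roll": 0,"hand": 34},
    {"offset": [0,0,3],"roll": 0,"hand": 34},
  ],
)

```text
clock: 14.45
tool_pos: [0.5415, -0.2282, 0.0947]
orientation: [180.0, -0.0, -175.1]
force: [0.1, -0.1, -2.4]
opening: 0.0391
```

Already below rim level with no contact force, so the pack is in the pocket. Continuing slowly.

Request:
jog_arm(
  motion=[
    {"offset": [0,0,1],"roll": 0,"hand": 34},
    {"offset": [0,0,2],"roll": 0,"hand": 34},
    {"offset": [0,0,3],"roll": 0,"hand": 34},
    {"offset": [0,0,4],"roll": 0,"hand": 34},
    {"offset": [0,0,5],"roll": 0,"hand": 34},
    {"offset": [0,0,6],"roll": 0,"hand": 34},
    {"offset": [0,0,6],"roll": 0,"hand": 34},
  ],
)

```text
clock: 15.03
tool_pos: [0.5415, -0.2282, 0.0886]
orientation: [180.0, -0.0, -175.1]
force: [-0.4, -0.5, -1.9]
opening: 0.039
```

Request:
jog_arm(
  motion=[
    {"offset": [0,0,1],"roll": 0,"hand": 34},
    {"offset": [0,0,2],"roll": 0,"hand": 34},
    {"offset": [0,0,3],"roll": 0,"hand": 34},
    {"offset": [0,0,4],"roll": 0,"hand": 34},
    {"offset": [0,0,5],"roll": 0,"hand": 34},
    {"offset": [0,0,6],"roll": 0,"hand": 34},
    {"offset": [0,0,6],"roll": 0,"hand": 34},
  ],
)

```text
clock: 15.62
tool_pos: [0.5414, -0.2282, 0.0826]
orientation: [180.0, -0.0, -175.1]
force: [-1.2, -0.6, -2.0]
opening: 0.039
```

Request:
jog_arm(
  motion=[
    {"offset": [0,0,1],"roll": 0,"hand": 34},
    {"offset": [0,0,2],"roll": 0,"hand": 34},
    {"offset": [0,0,3],"roll": 0,"hand": 34},
    {"offset": [0,0,4],"roll": 0,"hand": 34},
    {"offset": [0,0,5],"roll": 0,"hand": 34},
    {"offset": [0,0,6],"roll": 0,"hand": 34},
    {"offset": [0,0,7],"roll": 0,"hand": 34},
    {"offset": [0,0,7],"roll": 0,"hand": 34},
  ],
)

```text
clock: 16.28
tool_pos: [0.5414, -0.2282, 0.0756]
orientation: [180.0, -0.0, -175.1]
force: [-0.1, 1.1, -1.6]
opening: 0.0392
```

Request:
jog_arm(
  motion=[
    {"offset": [0,0,0.5],"roll": 0,"hand": 34},
    {"offset": [0,0,1],"roll": 0,"hand": 34},
    {"offset": [0,0,1.5],"roll": 0,"hand": 34},
    {"offset": [0,0,2],"roll": 0,"hand": 34},
    {"offset": [0,0,2.5],"roll": 0,"hand": 34},
    {"offset": [0,0,3],"roll": 0,"hand": 34},
    {"offset": [0,0,3.5],"roll": 0,"hand": 34},
    {"offset": [0,0,3.5],"roll": 0,"hand": 34},
  ],
)

```text
clock: 16.95
tool_pos: [0.5415, -0.2282, 0.0722]
orientation: [180.0, -0.0, -175.1]
force: [0.5, 0.4, -1.0]
opening: 0.039
```

Now feeling for the floor, expected at TCP z of about 68 mm.

Request:
jog_arm(
  motion=[
    {"offset": [0,0,0.5],"roll": 0,"hand": 34},
    {"offset": [0,0,1],"roll": 0,"hand": 34},
    {"offset": [0,0,1.5],"roll": 0,"hand": 34},
    {"offset": [0,0,2],"roll": 0,"hand": 34},
    {"offset": [0,0,2.5],"roll": 0,"hand": 34},
    {"offset": [0,0,2.5],"roll": 0,"hand": 34},
  ],
)

```text
clock: 17.45
tool_pos: [0.5415, -0.2283, 0.0697]
orientation: [180.0, -0.0, -175.1]
force: [0.4, -0.5, -1.5]
opening: 0.0391
```

Request:
jog_arm(
  motion=[
    {"offset": [0,0,0.3],"roll": 0,"hand": 34},
    {"offset": [0,0,0.6],"roll": 0,"hand": 34},
    {"offset": [0,0,0.9],"roll": 0,"hand": 34},
    {"offset": [0,0,1.2],"roll": 0,"hand": 34},
    {"offset": [0,0,1.2],"roll": 0,"hand": 34},
  ],
)

```text
clock: 17.87
tool_pos: [0.5415, -0.2282, 0.0686]
orientation: [180.0, -0.0, -175.1]
force: [-0.3, -0.5, -2.1]
opening: 0.039
```

Request:
jog_arm(
  motion=[
    {"offset": [0,0,0.3],"roll": 0,"hand": 34},
    {"offset": [0,0,0.6],"roll": 0,"hand": 34},
    {"offset": [0,0,0.8],"roll": 0,"hand": 34},
    {"offset": [0,0,0.8],"roll": 0,"hand": 34},
  ],
)

```text
clock: 18.2
tool_pos: [0.5417, -0.2283, 0.0684]
orientation: [-180.0, 0.0, -175.1]
force: [-1.4, 1.8, 4.4]
opening: 0.0393
```

Request:
jog_arm(
  motion=[
    {"offset": [0,0,0.3],"roll": 0,"hand": 34},
    {"offset": [0,0,0.6],"roll": 0,"hand": 34},
    {"offset": [0,0,0.6],"roll": 0,"hand": 34},
    {"offset": [0,0,0.6],"roll": 0,"hand": 34},
  ],
)

```text
clock: 18.53
tool_pos: [0.5418, -0.2283, 0.0683]
orientation: [-180.0, 0.0, -175.1]
force: [-3.9, 3.1, 10.4]
opening: 0.0393
```

Request:
jog_arm(
  motion=[
    {"offset": [0,0,0],"roll": 0,"hand": 39},
    {"offset": [0,0,0],"roll": 0,"hand": 41},
    {"offset": [0,0,0],"roll": 0,"hand": 43},
    {"offset": [0,0,0],"roll": 0,"hand": 45},
    {"offset": [0,0,0],"roll": 0,"hand": 47},
    {"offset": [0,0,0],"roll": 0,"hand": 49},
    {"offset": [0,0,0],"roll": 0,"hand": 51},
    {"offset": [0,0,0],"roll": 0,"hand": 53},
    {"offset": [0,0,0],"roll": 0,"hand": 55},
    {"offset": [0,0,0],"roll": 0,"hand": 57},
    {"offset": [0,0,0],"roll": 0,"hand": 57},
    {"offset": [0,0,0],"roll": 0,"hand": 57},
  ],
)

```text
clock: 19.53
tool_pos: [0.5415, -0.2282, 0.067]
orientation: [180.0, -0.0, -175.1]
force: [-0.6, -0.4, -0.2]
opening: 0.0569
```

Request:
jog_arm(
  motion=[
    {"offset": [0,0,0],"roll": 0,"hand": 75},
    {"offset": [0,0,0],"roll": 0,"hand": 75},
    {"offset": [0,0,0],"roll": 0,"hand": 75},
    {"offset": [0,0,-5],"roll": 0,"hand": 75},
    {"offset": [0,0,-15],"roll": 0,"hand": 75},
    {"offset": [0,0,-30],"roll": 0,"hand": 80},
    {"offset": [0,0,-50],"roll": 0,"hand": 87},
    {"offset": [0,0,-75],"roll": 0,"hand": 87},
    {"offset": [0,0,-105],"roll": 0,"hand": 87},
    {"offset": [0,0,-133],"roll": 0,"hand": 87},
    {"offset": [0,0,-133],"roll": 0,"hand": 87},
    {"offset": [0,0,-133],"roll": 0,"hand": 87},
    {"offset": [0,0,-133],"roll": 0,"hand": 87},
  ],
)

```text
clock: 20.62
tool_pos: [0.5414, -0.2281, 0.2009]
orientation: [180.0, 0.1, -175.1]
force: [-0.6, -0.4, -0.2]
opening: 0.0871
```

```bash
python3 - <<'E'
from h import *
snap('side','side6'); snap('scene','scene6'); snap('wrist','wrist6'); o=ctrl.get_obs(); print(o['tool_pos'],o['force'].round(1))
def crop(f,x,y,w,h,k):
    t=cv2.resize(load(f)['img'][y:y+h,x:x+w],None,fx=k,fy=k,interpolation=cv2.INTER_CUBIC)
    for i in range(0,w,20): cv2.putText(t,str(x+i),(i*k,8),0,.32,(255,0,0),1); t[::4,i*k]=(255,0,0)
    for j in range(0,h,20): cv2.putText(t,str(y+j),(0,j*k+8),0,.32,(255,0,0),1); t[j*k,::4]=(255,0,0)
    return t
m=np.hstack([np.vstack([crop('scene6',90,160,80,75,5),crop('side6',310,110,100,75,4)[:,:400]][:2]) , np.vstack([crop('wrist6',230,150,100,110,4),crop('wrist6',230,150,100,110,4)])[:675]]) if 0 else None
a=crop('scene6',90,160,100,75,4); b=crop('side6',310,105,100,75,4); c=crop('wrist6',228,145,100,120,4)
d=cv2.resize(load('scene6')['img'],(400,300))
im=np.zeros((600,800,3),np.uint8); im[:300,:400]=a; im[300:,:400]=b; im[:480,400:]=c; im[480:,400:]=cv2.resize(load('scene6')['img'][220:420,60:460],(400,200))[:120]
cv2.imwrite('pics/m6.png',im[:,:,::-1])
# reprojected tops (z=.104) of a seated pack at shoe, and tab tops
E
```

```text
[ 0.5410046  -0.22817049  0.19942001] [-0.2 -0.1 -0.1]
```

View pics/m6.png

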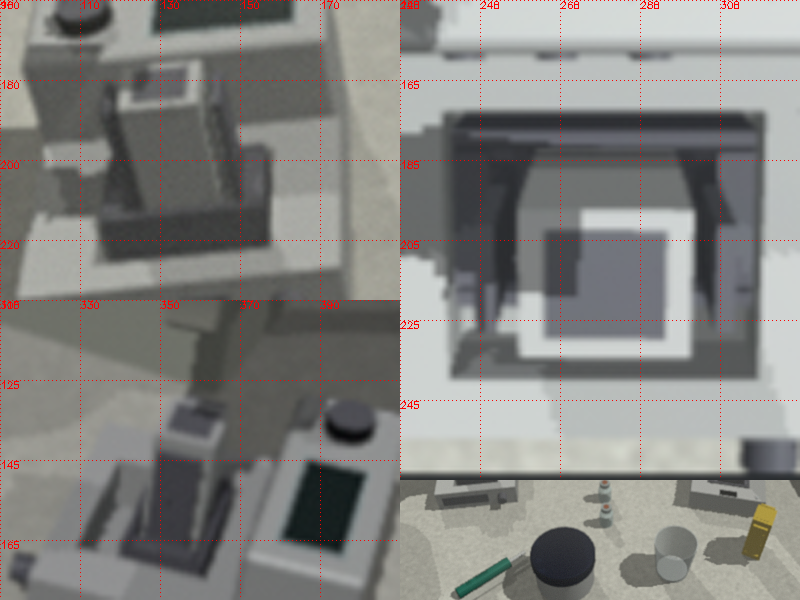

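The seated pack shows in the shoe (top corners at about (257–301, 197–234) in the wrist image). The vials, jar, cup, syringe and yellow pack look undisturbed. I'll check height and tab spread numerically.

```bash
python3 - <<'E'
from h import *
d=load('wrist6')
a=np.radians(4.9); c,s=np.cos(a),np.sin(a); C=np.array([.5417,-.2282])
W=lambda x,y,z:[C[0]+c*x-s*y,C[1]+s*x+c*y,z]
print('top pred',w2px('wrist6',[W(sx*.015,sy*.017,.104) for sx in(-1,1) for sy in(-1,1)]).round(1).tolist())
for n,t in(('out',0),('in',.005)):
  print(n,w2px('wrist6',[W(x,sy*(yy-t),.100) for x in(-.011,.011) for sy in(-1,1) for yy in(.026,.022)]).round(1).tolist())
g=cv2.cvtColor(d['img'],cv2.COLOR_RGB2GRAY)
for r in(205,210,214,218,221,224,227,230): print(r,'L',g[r,240:262].tolist(),'R',g[r,296:320].tolist())
E
```

```text
top pred [[256.9, 197.3], [301.1, 197.2], [257.6, 234.2], [300.5, 234.2]]
out [[245.9, 201.2], [251.0, 201.2], [312.1, 201.1], [307.0, 201.1], [246.7, 227.9], [251.6, 227.9], [311.5, 227.8], [306.5, 227.8]]
in [[252.3, 201.2], [257.4, 201.2], [305.8, 201.1], [300.7, 201.1], [252.9, 227.9], [257.9, 227.9], [305.2, 227.8], [300.2, 227.8]]
205 L [82, 76, 72, 70, 70, 71, 70, 71, 71, 71, 70, 58, 47, 45, 45, 46, 55, 99, 123, 126, 126, 126] R [209, 211, 210, 208, 186, 127, 60, 46, 49, 50, 65, 98, 116, 118, 118, 117, 118, 119, 118, 116, 100, 91, 137, 177]
210 L [84, 76, 71, 70, 70, 70, 70, 70, 70, 70, 69, 59, 47, 46, 44, 47, 65, 104, 124, 126, 126, 126] R [209, 211, 210, 208, 188, 128, 62, 46, 47, 49, 64, 98, 115, 117, 117, 115, 111, 113, 117, 116, 100, 98, 169, 203]
214 L [93, 102, 114, 115, 114, 112, 98, 77, 71, 69, 68, 61, 51, 46, 46, 47, 54, 88, 116, 125, 126, 126] R [209, 211, 210, 207, 176, 113, 58, 47, 45, 49, 72, 102, 115, 117, 117, 113, 108, 106, 105, 107, 95, 98, 170, 207]
218 L [123, 127, 112, 107, 107, 105, 93, 76, 73, 97, 112, 100, 71, 58, 85, 97, 100, 138, 175, 187, 188, 187] R
[... 322 characters left out ...]
3, 89, 115, 177, 208]
224 L [160, 144, 145, 168, 185, 184, 150, 95, 75, 97, 112, 105, 123, 165, 185, 187, 188, 197, 206, 209, 209, 209] R [210, 209, 210, 207, 181, 135, 108, 104, 103, 86, 89, 109, 117, 117, 116, 112, 107, 103, 93, 83, 84, 111, 175, 208]
227 L [163, 144, 145, 162, 160, 140, 121, 95, 83, 99, 111, 118, 155, 180, 183, 183, 183, 194, 205, 209, 209, 209] R [210, 210, 210, 207, 173, 124, 106, 104, 104, 102, 101, 110, 115, 116, 116, 111, 107, 104, 93, 84, 87, 124, 181, 208]
230 L [163, 143, 125, 102, 93, 93, 93, 93, 93, 93, 93, 93, 93, 92, 93, 94, 101, 150, 193, 207, 209, 209] R [210, 210, 210, 206, 169, 114, 95, 94, 93, 94, 93, 94, 93, 93, 93, 93, 93, 92, 88, 83, 87, 125, 182, 208]
```

```bash
python3 -c "
from h import *
print(order.close_job())"
```

```text
the job is handed in; nothing more can be done
None
```

The white pack is out of the charger and seated upright in the pump's battery bay, and the job is handed in at about 21 s of the 72 s allowed. I centred the jaws on the tabs by wrist camera, pinched them in, and lifted the pack out with no drag beyond its own weight. I then lowered it in small steps into the shoe, which stood about 9 mm from the middle towards the console.

- **Forces:** the wrist force at the end of each move never passed about 12 N. The highest was a deliberate light press of about 10 N when the pack met the bay floor at the expected height.
- **Seating:** after release, the pack's top corners in the wrist picture matched the seated position to within about 0.5 pixel.
- **Tabs:** pixel profiles put both tabs at their fully sprung-out positions, at about 247–251 and 306–312, where 246.7–251.6 and 306.5–311.5 were predicted. I did not tug the pack to test the latch.
- **Other objects:** the vials, jar, cup, syringe and yellow look-alike looked unmoved in the last picture, and the gripper is clear above the pump.
- **Disagreements:** the closed opening read 39 mm against the 42 mm quoted for the tabs at their stops, which I took as pad give. The scene camera placed the pump about 2 mm away from the wrist camera's position, so I used the wrist camera throughout.

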